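# Clamp the lid onto the counter-top water filter

## Robot

A 6-joint arm with a two-finger parallel gripper is mounted at the origin on the work surface. World frame = base frame: x ahead of the robot, y to its left, z up, the work surface at z = 0. Lengths are in mm, angles in rad, forces in N, time in s.
With the tool pointing down it reaches from about 350 to 875 mm from the base axis. Payload 4.2 kg.
Tool frame: the origin (TCP) lies between the finger pads; the fingertips stand 11 mm ahead of it and the grasp point (between the pads) lies 8 mm behind it; z points along the fingers, y is the direction in which the jaws open and shut (so a half turn about z gives the same grasp; the last joint's range is limited). The gripper opens to 85 mm and grips with 20 to 120 N. Pads are 22 mm wide; open, the fingers measure 114 mm over their backs; the gripper's body (76 mm by 85 mm) begins 54 mm behind the grasp point. The pads swing forward as they close: fully open they stand 13 mm farther back than shut.
Start: joints at [-0.996, 0.385, 0.008, 0, -1.194, -0.259], TCP at [194.126, -594.066, 242.312] pointing down, gripper open.
Joint ranges: [-3.14, 3.14], [-1.21, 2.06], [-1.07, 1.41], [-3.16, 2.05], [-2.99, -0.16], [-3.1, 3.1]. Speed limits (rad/s): [2.79, 2.79, 3.14, 3.14, 3.14, 3.14].

## Interface

Orientations are given as a unit quaternion [x, y, z, w].
In Python, from bench import * gives the robot as it stands.
- The arm moves only by the tool servo_tool, never from a script. Its argument "rows" is a list of rows, each a list of 7 numbers: the opening, from 0 (shut) to 1 (fully open), then the shift along the tool's x, y, z in cm, then the turn, a rotation vector about the tool's x, y, z in degrees. A call has 1 to 12 rows; each row shifts and turns the commanded pose from where the row before left it, along the tool's axes as they then stand; what a row does not reach is not made up. A row lasts 1/10 s, in which the tool goes at most 50 mm and 8.59 degrees, less where a joint would pass 70% of its speed; a pose out of reach is approached as far as the arm can. A call is refused whole if a number of a shift passes 5 or a number of a turn 8.59, either way. A call with a gripper value outside its range is refused whole. The fingers move at their own pace and stop on an object; the grip force is fixed at half the most. Time passes only in rows, so rows that do not move let the fingers close. It gives the time, the measured TCP pose, the force and the opening at its end, in the units of the state.
- read_state(): the state, without advancing time (a new reading comes with each control period).
- get_image(name): name is "side" or "top"; returns a dict with "image" (384x512x3 uint8, red, green, blue), "mtx" (3x3 intrinsics, pixels), "extrinsics" (4x4, takes a point from camera to world coordinates). Camera axes: x right, y up, looking along -z (the intrinsics and any distortion apply to the point x, -y, -z); pixel columns grow to the right and rows downward; lengths in mm; the calibration is good to about 2 mm. A picture is of the moment at which its call begins. There is no depth.
- job_done(): hands the job in, once; it reports no verdict.
The state is a dict: "clock": time; "joints": joint angles; "joint_vel": joint speeds; "joint_efforts": joint torques, N m; "position": TCP position; "ee_rot": TCP orientation; "contact_force": force on the tool from outside, world axes, zero at the start; "wrist_torque": the same for the moment, N m; "gripper_width": finger opening in mm.
Only numpy, scipy, OpenCV 4.12 (cv2) and the standard library are available. Lean on these libraries where they do the work, as an engineer would, in place of code of your own. Each camera call takes 0.05 s, during which the arm holds its last target. There are 200 camera calls.

## Task

The steel water filter on the counter stands with its lid resting loosely on the bowl. Swing the open half of the clamp ring shut around the two flanges until it bears snugly on them, then turn the hooked latch lever clockwise so that it catches the ring's pin and pulls the ring tight: firm to the feel, so that it stays clamped when you let go, but never forced. Leave the other things on the counter alone.

Things in the scene. Friction and masses are not known exactly. Their poses are not given: they have to be found in the camera images.
- filter: Steel water filter fixed to the counter. Origin: on its upright axis at counter height, z up. Foot 150 mm across, bowl 80 mm, bowl flange 100 mm across with its top 118 mm high. On the +x side it carries the fixed half of an aluminium clamp ring with springy rubber lining (106 to 132 mm high). Only the two black pegs reach higher than 156 mm.
- head: Loose steel lid of the filter, about 0.5 kg: flange 100 mm across and 8 mm thick, dome up to 36 mm above its underside. Origin: centre of its underside, which rests on the bowl flange, 118 mm high. It starts up to 5 mm off the bowl's axis; the closing ring slides it into line.
- jaw (a joint): Angle (rad) of the swinging ring half. About 0 is closed, it grows as it swings open towards the filter's -x side; seen from above, closing is counter-clockwise. Stays where left. It closes until it presses the lid against the lining; depending on the rubber this contact comes anywhere between -0.05 and +0.05 rad and must be felt.
- jaw_hinge (a point): On the upright hinge axis of the swinging ring half, 118 mm high, at (0, +72) mm in the filter's frame.
- jaw_peg (a point): Centre of the top of the upright black peg on the swinging half (14 mm diameter, free from 132 to 190 mm height). At jaw angle 0 it lies at (-54, -42) mm in the filter's frame, 126 mm from the hinge axis. Along its arc it takes about 2 N to swing freely; at contact the push rises by about 4 N per mm. A push of 6 to 12 N seats it; it then stays within the hook's reach.
- catch_pin (a point): Top of the small steel pin (8 mm diameter, 144 mm high) on the nose at the free end of the swinging half; at jaw angle 0 at (0, -85) mm in the filter's frame. The latch hook grabs it from its -x side.
- latch (a joint): Angle (rad) of the latch lever: 0 fully open, 1.95 end stop; grows clockwise seen from above. Its spiral hook meets the pin somewhere between 0.8 and 1.6 rad and draws it in by 18 mm per rad, squeezing the rubber. Where it gets tight varies by 0.6 rad from time to time, so it must be felt. Friction holds it where it is left.
- latch_pivot (a point): On the upright pivot axis of the latch lever, 148 mm high, at (30, -85) mm in the filter's frame.
- latch_peg (a point): Centre of the top of the upright black peg on the latch lever (14 mm diameter, free from 149 to 190 mm height), 60 mm from the pivot; at latch angle 0 in the direction 20 degrees counter-clockwise from the filter's +x axis. Pushing it along its arc takes about 8 N while free (4 to 8 N when paused), then steadily more as the ring draws tight: 6 to 9 N more than while free is right, over 12 N more is forced.
- cazuela: Bystander: glazed blue bowl, 170 mm across, 65 mm high.
- paella_pan: Bystander: small shallow pan with two loop handles, 210 mm across, 44 mm high.
- amber_jar: Bystander: amber glass jar, 74 mm across, 120 mm high, behind the filter.
- salt_bowl: Bystander: small white bowl, 60 mm across, 35 mm high, in front of the filter on the latch side.
- mortar: Bystander: marble mortar, 90 mm across, 70 mm high.
- pepper_mill: Bystander: dark wooden pepper mill, 54 mm across, 147 mm high, behind the filter.
Mind the look-alikes: they are no part of the job. Leave any black, blue or brown look-alike of the head alone.

How it is judged:
By the outcome, as a careful person would: the job done as asked, in the order asked, and still so for the second after the job is handed in, with the robot touching nothing.
It also fails if it takes over 67 s, if anything falls off the work surface, if the arm or the gripper's body presses on something with over 40 N, if the wrist force passes 120 N, or if a joint passes its speed limit or range.

## Working session

There is one attempt and no reset: what is moved stays moved. The work goes in short steps, Python scripts to look and compute and a tool call to move; the robot and the scene stay as the last step left them, time stands still between calls to the robot, and variables do not carry over. Pictures are saved under pics/ and viewed, about 8 in all and at most 12, crops included, and the job is handed in when it is done.

Besides the shell and the picture viewer there is one more tool, called after "Call:" in YAML: its name, and indented under it one key for each argument. servo_tool: Moves the arm, as the interface text tells. Its arguments: {"type":"object","properties":{"rows":{"type":"array","items":{"type":"array","items":{"type":"number"}}}},"required":["rows"]}

```bash
mkdir -p pics
cat > h.py <<'E'
from bench import *
import numpy as np, cv2
def snap(n,f):
    d=get_image(n); cv2.imwrite('pics/'+f,cv2.cvtColor(d['image'],cv2.COLOR_RGB2BGR)); np.savez('pics/'+f+'.npz',**d); return d
def ray(d,u,v):
    K=d['mtx'];E=d['extrinsics']
    p=np.linalg.inv(K)@[u,v,1]; c=np.array([p[0],-p[1],-p[2]])
    return E[:3,3],E[:3,:3]@c
def onz(d,u,v,z):
    o,r=ray(d,u,v); return o+r*(z-o[2])/r[2]
def proj(d,P):
    E=d['extrinsics'];c=np.linalg.inv(E)@np.append(P,1);q=d['mtx']@[c[0],-c[1],-c[2]];return q[:2]/q[2]
def tri(d1,p1,d2,p2):
    o1,r1=ray(d1,*p1);o2,r2=ray(d2,*p2)
    s=np.linalg.lstsq(np.c_[r1,-r2],o2-o1,rcond=None)[0]
    a=o1+s[0]*r1;b=o2+s[1]*r2;return (a+b)/2,np.linalg.norm(a-b)
E
python3 - <<'E'
from h import *
ds=[snap(n,n+'0.png') for n in('side','top')]
for d in ds: print({k:v for k,v in d.items() if k!='image'})
print(read_state())
cv2.imwrite('pics/a.png',np.vstack([cv2.imread('pics/top0.png')]))
E
```

```text
{'mtx': array([[375.12704549,   0.        , 259.74572168],
       [  0.        , 375.12704549, 188.82622122],
       [  0.        ,   0.        ,   1.        ]]), 'extrinsics': array([[-7.17824259e-01,  4.48685663e-01, -5.32362198e-01,
        -3.07544345e+01],
       [-6.96206269e-01, -4.57084386e-01,  5.53507629e-01,
         5.59374601e+02],
       [ 5.01648936e-03,  7.67955103e-01,  6.40484032e-01,
         8.69869762e+02],
       [ 0.00000000e+00,  0.00000000e+00,  0.00000000e+00,
         1.00000000e+00]])}
{'mtx': array([[443.99847199,   0.        , 255.92679601],
       [  0.        , 443.99847199, 195.92359268],
       [  0.        ,   0.        ,   1.        ]]), 'extrinsics': array([[-2.36058823e-02,  9.87685378e-01, -1.54662072e-01,
         4.09451890e+02],
       [-9.99721277e-01, -2.32656480e-02,  4.00979017e-03,
        -5.17237504e+01],
       [ 3.62097795e-04,  1.54713619e-01,  9.87959293e-01,
         1.27328180e+03],
       [ 0.00000000e+00,  0.00000000e+00,  0.00000000e+00,
         1.00000000e+00]])}
{'clock': 0.1, 'joints': array([-9.96381525e-01,  3.85490369e-01,  6.80741472e-03, -4.63838804e-04,
       -1.19399777e+00, -2.58607568e-01]), 'joint_vel': array([ 1.28330106e-03, -3.92822566e-04,  2.07779884e-03,  2.70870298e-03,
       -5.74272922e-04, -7.05782263e-05]), 'joint_efforts': array([-3.13552919e-04, -3.93319738e+01,  1.88930136e+01,  4.19792891e+00,
       -2.59313492e-03,  1.04272524e-05]), 'position': array([ 193.99858304, -593.62097435,  241.33778619]), 'ee_rot': array([-1.57163704e-01,  9.87572091e-01,  9.48857412e-04, -1.84047301e-04]), 'contact_force': array([ 0.38331964, -0.67265845, -0.1800857 ]), 'wrist_torque': array([-0.03947312, -0.0127577 ,  0.05084353]), 'gripper_width': 85.46528240202454}
```

View pics/top0.png

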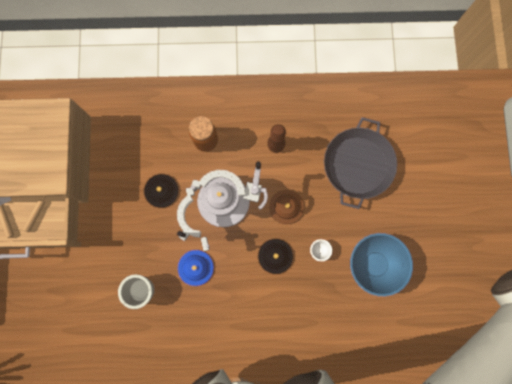

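View pics/side0.png

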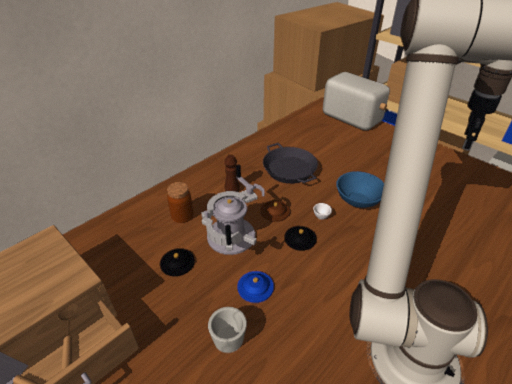

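The filter is at top pixel (222,197). Its open ring half runs on the left and lower side, with the jaw peg near (184,235) and the latch peg near (258,165). Possible mistakes for the head are the black lids (161,190) and (276,256), the blue lid (196,268) and the brown lid (286,206). The steel lid at (220,195) fits the description. Next is a close crop to check.

Run:
```python
import cv2,numpy as np
a=cv2.imread('pics/top0.png')[145:265,160:300];b=cv2.imread('pics/side0.png')[165:265,185:285]
a=cv2.resize(a,None,fx=3.5,fy=3.5,interpolation=cv2.INTER_CUBIC)[:420];b=cv2.resize(b,(300,300),interpolation=cv2.INTER_CUBIC)
c=np.zeros((420,790,3),np.uint8);c[:,:490]=a;c[:300,490:]=b
cv2.imwrite('pics/crop.png',c)
for f,(x0,x1,y0,y1) in(('top0',(170,275,150,255)),('side0',(200,275,170,250))):
    im=cv2.imread(f'pics/{f}.png').max(2)
    m=np.zeros_like(im);m[y0:y1,x0:x1]=(im[y0:y1,x0:x1]<40)*255
    n,_,s,c=cv2.connectedComponentsWithStats(m)
    for i in range(1,n):
        if s[i,4]>8: print(f,s[i],c[i].round(1))
```

```text
side0 [234 170   7  21  70] [237.1 177.7]
side0 [268 170   7   9  23] [271.5 173.9]
side0 [263 201  11  14  42] [266.8 206.2]
side0 [225 225   7  20  84] [228.  234.4]
```

View pics/crop.png

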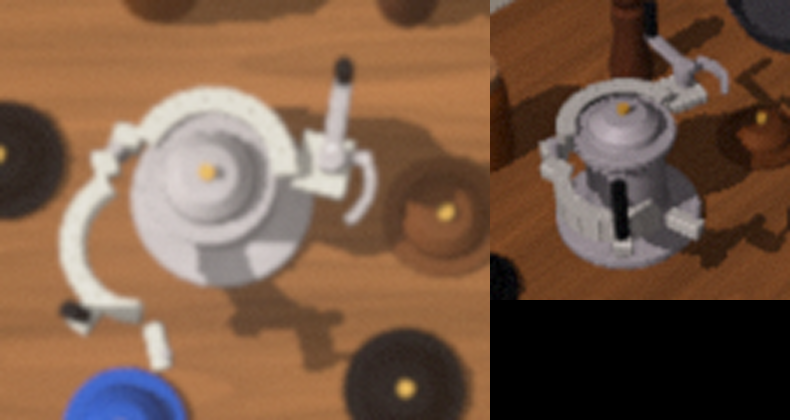

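Run:
```python
from h import *
t=dict(np.load('pics/top0.png.npz'));s=dict(np.load('pics/side0.png.npz'))
for im,boxes in((t['image'],((170,200,225,245),(248,270,155,180))),(s['image'],((218,238,218,250),(228,248,150,195)))):
    g=im.max(2)
    for x0,x1,y0,y1 in boxes:
        m=np.argwhere(g[y0:y1,x0:x1]<62)+[y0,x0]; print(len(m),m.min(0)[::-1],m.max(0)[::-1],m.mean(0)[::-1])
        print(np.round(g[y0:y1,x0:x1][::1,::1]/26).astype(int).astype(str).tolist() if 0 else '')
# filter flange centre / knob & scale
c=(160+207/3.5,145+172/3.5); print('knob z154',onz(t,*c,154), 'side', tri(t,c,s,(185+(624-490)/3,165+108/3)))
jp=(160+66/3.5,145+308/3.5);lp=(160+345/3.5,145+63/3.5)
print('jp',onz(t,*jp,190),tri(t,jp,s,(228,226))); print('lp',onz(t,*lp,190), onz(s,238,167,190))
print('pivot148',onz(t,160+332/3.5,145+153/3.5,148))
```

```text
12 [180 233] [184 235] [181.91666667 234.08333333]

8 [257 163] [259 167] [258.    165.375]

106 [219 221] [236 244] [228.         233.83962264]

256 [228 157] [247 191] [236.15625   175.9453125]

knob z154 [591.48437478  37.51419342 154.        ] side (array([591.78212399,  37.52758231, 149.95050611]), np.float64(0.9364696563512408))
jp [492.00930779 133.84701153 190.        ] (array([491.25094243, 133.28464458, 188.93876859]), np.float64(2.2115142325774735))
lp [662.12263387 -64.69197983 190.        ] [653.66308482 -56.22731326 190.        ]
pivot148 [604.43818753 -53.98367566 148.        ]
```

Run:
```python
from h import *
from scipy.optimize import least_squares
t=dict(np.load('pics/top0.png.npz'))
f=lambda x,y,z:onz(t,160+x/3.5,145+y/3.5,z)[:2]
# foot edge points (bottom/left visible)
fe=np.array([f(x,y,8) for x,y in((133,185),(137,220),(155,253),(180,274),(210,285),(255,280),(285,260),(305,230))])
r=least_squares(lambda p:np.hypot(*(fe-p[:2]).T)-75,[591,37]);print('foot',r.x,r.fun.round(1))
# outer ring edge points, fixed half at z132
re=np.array([f(x,y,132) for x,y in((150,122),(175,98),(210,88),(250,96),(280,125))])
r2=least_squares(lambda p:np.hypot(*(re-p[:2]).T)-p[2],[591,37,60]);print('ring',r2.x,r2.fun.round(1))
piv=f(332,153,148);h=f(108,148,132);print('hinge',h)
jp=f(66,308,190);lp=f(345,63,190)
R=lambda a:np.array([[np.cos(a),-np.sin(a)],[np.sin(a),np.cos(a)]])
g=least_squares(lambda p:np.r_[p[:2]-r.x,p[:2]+R(p[2])@[30,-85]-piv,p[:2]+R(p[2])@[0,72]-h],[591,37,0]);print(g.x,g.fun.round(1))
x,y,a=g.x;c=g.x[:2];H=c+R(a)@[0,72];P=c+R(a)@[30,-85]
d=jp-H;e=lp-P
print('H',H,'P',P,'jawR',np.hypot(*d),'jaw', -( np.arctan2(d[1],d[0])-np.arctan2(-114,-54)-a), 'lR',np.hypot(*e),'latch',np.radians(20)+a-np.arctan2(e[1],e[0]))
print('jp0',c+R(a)@[-54,-42],'pin',c+R(a)@[0,-85])
```

```text
foot [596.8429072   35.65201151] [ 0.1 -0.8 -0.9 -0.1  1.   0.9 -0.3 -1.5]
ring [602.26272881  34.29599421  56.86410524] [-0.1  0.2 -0.3  0.2 -0. ]
hinge [614.92471052 112.8643314 ]
[ 5.96779418e+02  3.81764704e+01 -2.49178777e-01] [-0.1  2.5  0.5  2.4 -0.4 -4.9]
H [614.53520701 107.95276974] P [604.89118039 -51.59657294] jawR 125.23221525481013 jaw -5.195669713120085 lR 58.71055227718171 latch 0.3248295722942469
jp0 [534.08964966  10.79047096] pin [575.81772232 -44.19832746]
```

Call:
servo_tool:
  rows:
    - [0.55,-2.83,3.33,0,0,0,0]
    - [0.55,-2.83,3.33,0,0,0,0]
    - [0.55,-2.83,3.33,0,0,0,0]
    - [0.55,-2.83,3.33,0,0,0,0]
    - [0.55,-2.83,3.33,0,0,0,0]
    - [0.55,-2.83,3.33,0,0,0,0]
    - [0.55,-2.83,3.33,0,0,0,0]
    - [0.55,-2.83,3.33,0,0,0,0]
    - [0.55,-2.83,3.33,0,0,0,0]
    - [0.55,-2.83,3.33,0,0,0,0]
    - [0.55,-2.83,3.33,0,0,0,0]
    - [0.55,-2.83,3.33,0,0,0,0]

```text
clock: 1.3
position: [392.8, -107.0, 242.3]
ee_rot: [-0.157, 0.988, 0.0, 0.0]
contact_force: [0.8, -0.1, -0.2]
gripper_width: 47.0
```

Call:
servo_tool:
  rows:
    - [0.55,-2.83,3.33,0,0,0,0]
    - [0.55,-2.83,3.33,0,0,0,0]
    - [0.55,-2.83,3.33,0,0,0,0]
    - [0.55,-2.83,3.33,0,0,0,0]
    - [0.55,-2.83,3.33,0,0,0,0]
    - [0.55,-2.83,3.33,0,0,0,0]
    - [0.55,0,0,0,0,0,7.5]
    - [0.55,0,0,0,0,0,7.5]
    - [0.55,0,0,0,0,0,7.5]
    - [0.55,0,0,0,0,0,7.5]
    - [0.55,0,0,0,0,0,0]
    - [0.55,0,0,0,0,0,0]

```text
clock: 2.5
position: [492.0, 133.8, 242.0]
ee_rot: [0.102, 0.995, -0.0, -0.0]
contact_force: [0.1, 0.2, -0.1]
gripper_width: 46.5
```

```bash
cat >> h.py <<'E'
from scipy.spatial.transform import Rotation as Ro
def to(P,n=None):
    s=read_state();R=Ro.from_quat(s['ee_rot']).as_matrix()
    print('clock',s['clock'],'pos',s['position'].round(1),'yawy',np.degrees(np.arctan2(R[1,1],R[0,1])).round(1),'F',s['contact_force'].round(1),'w',s['gripper_width'],'delta tool cm',(R.T@(np.array(P)-s['position'])/10).round(2))
E
python3 - <<'E'
from h import *
to([492,133.8,172]); snap('side','side1.png'); d=snap('top','top1.png')
a=cv2.imread('pics/top1.png')[150:270,140:290];b=cv2.imread('pics/side1.png')[130:270,180:300]
c=np.zeros((400,800,3),np.uint8);c[:360,:450]=cv2.resize(a,(450,360));c[:,450:]=cv2.resize(b,(350,400));cv2.imwrite('pics/c1.png',c)
E
```

```text
clock 2.5 pos [492.  133.8 242. ] yawy 78.2 F [ 0.1  0.2 -0.1] w 46.5233570696046 delta tool cm [-0.01  0.    7.  ]
```

View pics/c1.png

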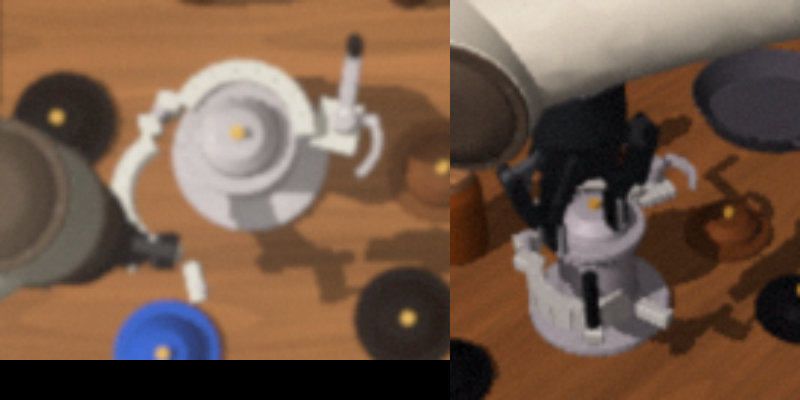

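Call:
servo_tool:
  rows:
    - [0.55,0,0,2,0,0,0]
    - [0.55,0,0,1.5,0,0,0]
    - [0.55,0,0,1,0,0,0]
    - [0.55,0,0,0.8,0,0,0]
    - [0.55,0,0,0.8,0,0,0]
    - [0.55,0,0,0.5,0,0,0]
    - [0.55,0,0,0.4,0,0,0]
    - [0.55,0,0,0,0,0,0]

```text
clock: 3.4
position: [492.0, 133.8, 171.9]
ee_rot: [0.104, 0.995, -0.0, -0.0]
contact_force: [0.8, -0.4, -0.3]
gripper_width: 46.8
```

Call:
servo_tool:
  rows:
    - [0.55,0,-0.4,0,0,0,0]
    - [0.55,0,-0.4,0,0,0,0]
    - [0.55,0,-0.3,0,0,0,0]
    - [0.55,0,-0.3,0,0,0,0]
    - [0.55,0,-0.3,0,0,0,0]

```text
clock: 3.9
position: [488.7, 117.0, 172.5]
ee_rot: [0.104, 0.995, 0.0, 0.0]
contact_force: [-0.6, 2.2, 0.9]
gripper_width: 47.0
```

Call:
servo_tool:
  rows:
    - [0.55,-0.15,-0.9,0,0,0,-4.1]
    - [0.55,-0.15,-0.9,0,0,0,-4.1]
    - [0.55,-0.15,-0.9,0,0,0,-4.1]
    - [0.55,-0.15,-0.9,0,0,0,-4.1]
    - [0.55,-0.15,-0.9,0,0,0,-4.1]
    - [0.55,-0.15,-0.9,0,0,0,-4.1]
    - [0.55,-0.15,-0.9,0,0,0,-4.1]
    - [0.55,-0.15,-0.9,0,0,0,-4.1]
    - [0.55,-0.15,-0.9,0,0,0,-4.1]
    - [0.55,0,0,0,0,0,0]

```text
clock: 4.9
position: [508.5, 38.4, 172.4]
ee_rot: [-0.216, 0.976, -0.0, 0.0]
contact_force: [0.3, 0.8, -0.7]
gripper_width: 47.2
```

Run:
```python
from h import *
to([492,133.8,172])
s=read_state();R=Ro.from_quat(s['ee_rot']).as_matrix()
p=s['position']+R[:,1]*16; d=p[:2]-np.array([614.5,108]); print('peg~',p,np.hypot(*d),'jaw',((230-np.degrees(np.arctan2(d[1],d[0]))%360)))
```

```text
clock 4.9 pos [508.5  38.4 172.4] yawy 114.9 F [ 0.3  0.8 -0.7] w 47.1644389582621 delta tool cm [-2.53  9.35  0.04]
peg~ [501.74113604  52.87991148 172.36096265] 125.51010142257677 jaw 23.949156987330497
```

Call:
servo_tool:
  rows:
    - [0.55,-0.08,-0.5,0,0,0,-2.3]
    - [0.55,-0.08,-0.5,0,0,0,-2.3]
    - [0.55,-0.08,-0.5,0,0,0,-2.3]
    - [0.55,-0.08,-0.5,0,0,0,-2.3]
    - [0.55,-0.08,-0.5,0,0,0,-2.3]
    - [0.55,-0.08,-0.5,0,0,0,-2.3]
    - [0.55,-0.04,-0.3,0,0,0,-1.4]
    - [0.55,-0.04,-0.2,0,0,0,-0.9]

```text
clock: 5.7
position: [531.0, 12.3, 172.3]
ee_rot: [-0.351, 0.936, 0.0, -0.0]
contact_force: [-1.2, 1.0, 1.4]
gripper_width: 47.0
```

Call:
servo_tool:
  rows:
    - [0.55,-0.02,-0.1,0,0,0,-0.45]
    - [0.55,-0.02,-0.1,0,0,0,-0.45]
    - [0.55,-0.02,-0.1,0,0,0,-0.45]
    - [0.55,-0.02,-0.1,0,0,0,-0.45]

```text
clock: 6.1
position: [534.3, 9.7, 172.2]
ee_rot: [-0.366, 0.931, 0.0, -0.0]
contact_force: [-2.6, 0.7, 1.2]
gripper_width: 47.0
```

Call:
servo_tool:
  rows:
    - [0.55,-0.02,-0.1,0,0,0,-0.45]
    - [0.55,-0.02,-0.1,0,0,0,-0.45]
    - [0.55,-0.02,-0.1,0,0,0,-0.45]
    - [0.55,-0.02,-0.1,0,0,0,-0.45]
    - [0.55,-0.02,-0.1,0,0,0,-0.45]
    - [0.55,0,0,0,0,0,0]

```text
clock: 6.7
position: [538.9, 6.9, 172.1]
ee_rot: [-0.384, 0.923, 0.0, -0.0]
contact_force: [-1.9, 0.3, -0.8]
gripper_width: 47.1
```

Call:
servo_tool:
  rows:
    - [0.55,-0.01,-0.1,0,0,0,-0.45]
    - [0.55,-0.01,-0.1,0,0,0,-0.45]
    - [0.55,0,0,0,0,0,0]

```text
clock: 7.0
position: [540.2, 5.9, 172.1]
ee_rot: [-0.391, 0.92, 0.0, -0.0]
contact_force: [-2.6, 2.4, -0.5]
gripper_width: 47.1
```

Call:
servo_tool:
  rows:
    - [0.55,-0.01,-0.1,0,0,0,-0.45]
    - [0.55,-0.01,-0.1,0,0,0,-0.45]
    - [0.55,0,0,0,0,0,0]

```text
clock: 7.3
position: [542.0, 4.5, 172.1]
ee_rot: [-0.398, 0.917, 0.0, -0.0]
contact_force: [-2.4, 1.9, -1.0]
gripper_width: 47.0
```

Call:
servo_tool:
  rows:
    - [0.55,-0.01,-0.1,0,0,0,-0.45]
    - [0.55,-0.01,-0.1,0,0,0,-0.45]

```text
clock: 7.5
position: [543.6, 3.3, 172.2]
ee_rot: [-0.406, 0.914, 0.0, 0.0]
contact_force: [-2.7, 2.4, -1.7]
gripper_width: 47.2
```

Call:
servo_tool:
  rows:
    - [0.55,-0.01,-0.1,0,0,0,-0.45]
    - [0.55,0,0,0,0,0,0]

```text
clock: 7.7
position: [544.6, 2.6, 172.2]
ee_rot: [-0.409, 0.912, -0.0, 0.0]
contact_force: [-1.7, 3.1, -2.4]
gripper_width: 47.3
```

Call:
servo_tool:
  rows:
    - [0.55,-0.01,-0.1,0,0,0,-0.45]
    - [0.55,0,0,0,0,0,0]

```text
clock: 7.9
position: [545.4, 2.1, 172.2]
ee_rot: [-0.413, 0.911, -0.0, 0.0]
contact_force: [-2.0, 2.8, -3.0]
gripper_width: 47.0
```

Call:
servo_tool:
  rows:
    - [0.55,-0.01,-0.1,0,0,0,-0.45]
    - [0.55,0,0,0,0,0,0]

```text
clock: 8.1
position: [546.2, 1.4, 172.3]
ee_rot: [-0.416, 0.909, -0.0, 0.0]
contact_force: [-2.0, 3.2, -1.8]
gripper_width: 47.1
```

Call:
servo_tool:
  rows:
    - [0.55,-0.01,-0.1,0,0,0,-0.45]
    - [0.55,0,0,0,0,0,0]

```text
clock: 8.3
position: [547.0, 0.9, 172.4]
ee_rot: [-0.42, 0.908, -0.0, 0.0]
contact_force: [-1.6, 2.9, -1.4]
gripper_width: 47.0
```

Call:
servo_tool:
  rows:
    - [0.55,-0.01,-0.1,0,0,0,-0.45]
    - [0.55,0,0,0,0,0,0]

```text
clock: 8.5
position: [547.8, 0.3, 172.4]
ee_rot: [-0.423, 0.906, -0.0, 0.0]
contact_force: [-1.2, 3.5, -2.3]
gripper_width: 47.0
```

Call:
servo_tool:
  rows:
    - [0.55,-0.01,-0.1,0,0,0,-0.45]
    - [0.55,0,0,0,0,0,0]

```text
clock: 8.7
position: [548.7, -0.3, 172.4]
ee_rot: [-0.427, 0.904, -0.0, 0.0]
contact_force: [-1.1, 3.5, -1.3]
gripper_width: 46.9
```

Call:
servo_tool:
  rows:
    - [0.55,-0.01,-0.1,0,0,0,-0.45]
    - [0.55,0,0,0,0,0,0]

```text
clock: 8.9
position: [549.4, -0.8, 172.4]
ee_rot: [-0.431, 0.903, 0.0, 0.0]
contact_force: [-1.4, 4.7, -2.4]
gripper_width: 47.0
```

Call:
servo_tool:
  rows:
    - [0.55,-0.01,-0.1,0,0,0,-0.45]
    - [0.55,0,0,0,0,0,0]

```text
clock: 9.1
position: [550.0, -1.1, 172.4]
ee_rot: [-0.434, 0.901, 0.0, -0.0]
contact_force: [-2.7, 5.9, -1.0]
gripper_width: 46.7
```

Call:
servo_tool:
  rows:
    - [0.55,-0.01,-0.1,0,0,0,-0.45]
    - [0.55,0,0,0,0,0,0]

```text
clock: 9.3
position: [550.5, -1.3, 172.3]
ee_rot: [-0.438, 0.899, 0.001, -0.0]
contact_force: [-4.1, 6.8, -1.0]
gripper_width: 46.8
```

Call:
servo_tool:
  rows:
    - [0.55,0,-0.1,0,0,0,0]
    - [0.55,0,0,0,0,0,0]

```text
clock: 9.5
position: [550.8, -1.6, 172.3]
ee_rot: [-0.437, 0.899, 0.001, -0.001]
contact_force: [-4.6, 8.9, 0.4]
gripper_width: 46.8
```

Run:
```python
from h import *
to([550,-1,250])
s=read_state();R=Ro.from_quat(s['ee_rot']).as_matrix();print('tool F',R.T@s['contact_force'])
snap('side','side2.png'); d=snap('top','top2.png')
a=cv2.imread('pics/top2.png')[150:250,170:295];b=cv2.imread('pics/side2.png')[150:270,190:300]
c=np.zeros((400,800,3),np.uint8);c[:344,:430]=cv2.resize(a,(430,344));c[:,430:]=cv2.resize(b,(370,400));cv2.imwrite('pics/c2.png',c)
```

```text
clock 9.5 pos [550.8  -1.6 172.3] yawy 141.9 F [-4.6  8.9  0.4] w 46.78064398817744 delta tool cm [ 0.    0.12 -7.77]
tool F [-4.18111668  9.12061116 -0.39352155]
```

View pics/c2.png

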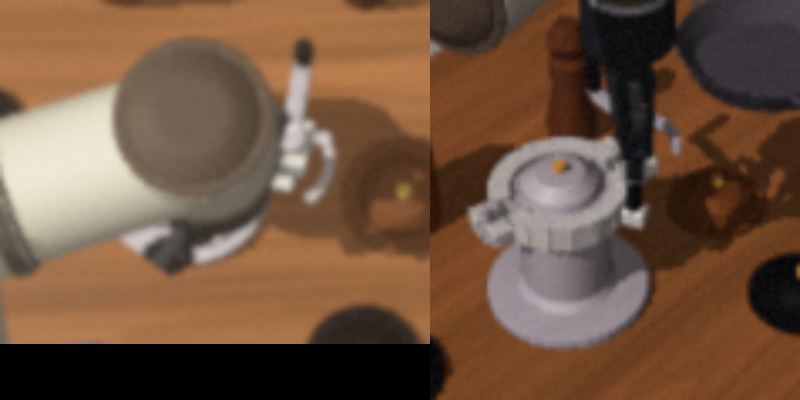

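Call:
servo_tool:
  rows:
    - [0.55,0,0.3,0,0,0,0]
    - [0.55,0,0.5,0,0,0,0]
    - [0.55,0,0.5,-0.2,0,0,0]
    - [0.55,0,0,-1,0,0,0]
    - [0.55,0,0,-2,0,0,0]
    - [0.55,0,0,-2.5,0,0,8]
    - [0.55,0,0,-0.5,0,0,8]
    - [0.55,0,0,0,0,0,8]
    - [0.55,0,0,0,0,0,8]
    - [0.55,0,0,0,0,0,8]
    - [0.55,0,0,0,0,0,8]
    - [0.55,0,0,0,0,0,8]

```text
clock: 10.8
position: [542.0, 5.2, 235.5]
ee_rot: [0.039, 0.999, -0.0, 0.001]
contact_force: [-0.2, -0.2, 0.7]
gripper_width: 47.3
```

Call:
servo_tool:
  rows:
    - [0.55,0,0,0,0,0,8]
    - [0.55,0,0,0,0,0,0]

```text
clock: 11.0
position: [541.9, 5.2, 235.4]
ee_rot: [0.105, 0.994, -0.0, 0.001]
contact_force: [-0.1, 0.4, -0.1]
gripper_width: 47.0
```

Run:
```python
from h import *
to([662,-64.7,172]);print(read_state()['joints'])
```

```text
clock 11.0 pos [541.9   5.2 235.4] yawy 77.9 F [-0.1  0.4 -0.1] w 47.04812690686385 delta tool cm [-13.19  -4.32   6.36]
[ 3.09307035e-01  2.48295259e-01 -2.08898064e-01  7.71399449e-04
 -1.11208904e+00 -2.09143553e+00]
```

Call:
servo_tool:
  rows:
    - [0.55,-3.3,-1.08,0,0,0,0]
    - [0.55,-3.3,-1.08,0,0,0,0]
    - [0.55,-3.3,-1.08,0,0,0,0]
    - [0.55,-3.3,-1.08,0,0,0,0]
    - [0.55,0,0,0,0,0,-8.5]
    - [0.55,0,0,0,0,0,-8.5]
    - [0.55,0,0,0,0,0,-8.5]
    - [0.55,0,0,0,0,0,-8.5]
    - [0.55,0,0,0,0,0,-8.5]
    - [0.55,0,0,0,0,0,-8.5]
    - [0.55,0,0,0,0,0,-8.5]
    - [0.55,0,0,0,0,0,-8.5]

```text
clock: 12.2
position: [661.7, -64.7, 235.0]
ee_rot: [-0.473, 0.881, -0.0, 0.0]
contact_force: [0.5, -0.1, 0.1]
gripper_width: 46.9
```

Call:
servo_tool:
  rows:
    - [0.55,0,0,0,0,0,-8.5]
    - [0.55,0,0,0,0,0,-8.5]
    - [0.55,0,0,0,0,0,-8.5]
    - [0.55,0,0,0,0,0,-8.5]
    - [0.55,0,0,0,0,0,-8.5]
    - [0.55,0,0,0,0,0,-8.5]
    - [0.55,0,0,0,0,0,-8.5]
    - [0.55,0,0,0,0,0,-8.5]
    - [0.55,0,0,0,0,0,-8.5]
    - [0.55,0,0,0,0,0,-8.5]
    - [0.55,0,0,0,0,0,-8.5]
    - [0.55,0,0,0,0,0,-8.5]

```text
clock: 13.4
position: [661.7, -64.7, 235.0]
ee_rot: [0.982, -0.187, 0.0, 0.0]
contact_force: [-0.1, 0.2, -0.2]
gripper_width: 47.0
```

Run:
```python
from h import *
to([662,-64.7,172]);print(read_state()['joints'])
snap('side','side3.png'); d=snap('top','top3.png')
a=cv2.imread('pics/top3.png')[140:240,180:305];b=cv2.imread('pics/side3.png')[130:260,190:310]
c=np.zeros((400,800,3),np.uint8);c[:344,:430]=cv2.resize(a,(430,344));c[:,430:]=cv2.resize(b,(370,400));cv2.imwrite('pics/c3.png',c)
```

```text
clock 13.4 pos [661.7 -64.7 235. ] yawy -111.6 F [-0.1  0.2 -0.2] w 46.96062330417661 delta tool cm [ 0.02 -0.01  6.3 ]
[ 1.45509788e-01  4.57184696e-01  1.04027917e-01  5.77396287e-04
 -1.21691841e+00  1.04893797e+00]
```

View pics/c3.png

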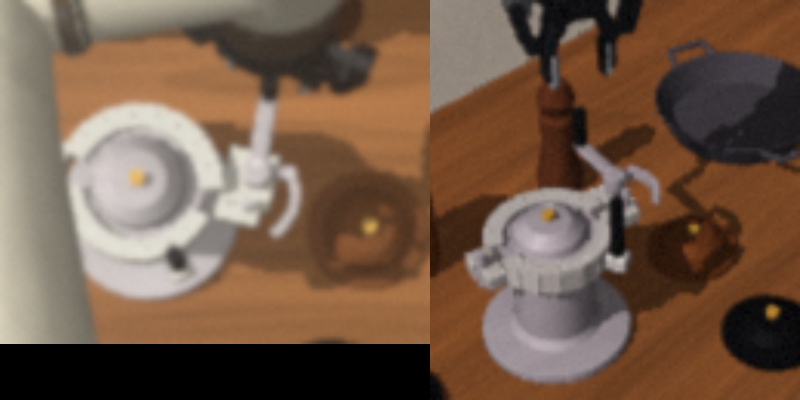

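Call:
servo_tool:
  rows:
    - [0.55,0,0,2,0,0,0]
    - [0.55,0,0,1,0,0,0]
    - [0.55,0,0,0.8,0,0,0]
    - [0.55,0,0,0.8,0,0,0]
    - [0.55,0,0,0.8,0,0,0]
    - [0.55,0,0,0.5,0,0,0]
    - [0.55,0,0,0.4,0,0,0]
    - [0.55,0,0,0,0,0,0]

```text
clock: 14.3
position: [661.3, -64.4, 170.7]
ee_rot: [0.981, -0.192, -0.0, 0.0]
contact_force: [-0.2, -0.3, 0.2]
gripper_width: 46.6
```

Call:
servo_tool:
  rows:
    - [0.55,0,0.3,0,0,0,0]
    - [0.55,0,0.3,0,0,0,0]
    - [0.55,0,0.3,0,0,0,0]
    - [0.55,0,0.2,0,0,0,0]
    - [0.55,0,0.2,0,0,0,0]
    - [0.55,0,0.2,0,0,0,0]

```text
clock: 14.9
position: [655.9, -78.5, 171.4]
ee_rot: [0.981, -0.192, 0.0, -0.0]
contact_force: [0.0, 0.2, 0.5]
gripper_width: 47.0
```

Call:
servo_tool:
  rows:
    - [0.55,0,0.1,0,0,0,0]
    - [0.55,0,0.1,0,0,0,0]
    - [0.55,0,0.1,0,0,0,0]

```text
clock: 15.2
position: [655.8, -79.0, 171.4]
ee_rot: [0.982, -0.191, 0.001, -0.002]
contact_force: [1.9, 8.4, -0.2]
gripper_width: 47.0
```

```bash
cat >> h.py <<'E'
def lat(off=16.5,P=(605,-52.5),a=-0.249):
    s=read_state();R=Ro.from_quat(s['ee_rot']).as_matrix();F=R.T@s['contact_force']
    p=s['position']-R[:,1]*off;d=p[:2]-np.array(P)
    ang=np.arctan2(d[1],d[0]); t=np.array([np.sin(ang),-np.cos(ang),0])
    print('clk',s['clock'],'pos',s['position'].round(1),'Ftool',F.round(1),'push',(-t@s['contact_force']).round(1),'R',np.hypot(*d).round(1),'latch',(np.radians(20)+a-ang).round(3),'yawerr deg',np.degrees(np.arctan2(R[1,1],R[0,1])-(ang-np.pi/2)).round(1))
E
python3 -c "
from h import *
lat()"
```

```text
clk 15.2 pos [655.8 -79.  171.4] Ftool [-1.4 -8.5  0.2] push 8.6 R 58.1 latch 0.294 yawerr deg -10.9
```

Call:
servo_tool:
  rows:
    - [0.55,-0.05,0.4,0,0,0,4]
    - [0.55,-0.05,0.4,0,0,0,4]
    - [0.55,-0.05,0.4,0,0,0,4]
    - [0.55,-0.05,0.4,0,0,0,4]
    - [0.55,-0.05,0.4,0,0,0,4]
    - [0.55,-0.03,0.2,0,0,0,2]

```text
clock: 15.8
position: [642.4, -96.1, 171.4]
ee_rot: [0.927, -0.376, 0.001, -0.002]
contact_force: [1.7, 7.5, -1.9]
gripper_width: 46.9
```

```bash
python3 -c "
from h import *
lat()"
```

```text
clk 15.8 pos [642.4 -96.1 171.4] Ftool [-4.  -6.6  1.9] push 7.2 R 58.3 latch 0.676 yawerr deg -11.1
```

Call:
servo_tool:
  rows:
    - [0.55,-0.03,0.2,0,0,0,2]
    - [0.55,-0.03,0.2,0,0,0,2]
    - [0.55,-0.03,0.2,0,0,0,2]

```text
clock: 16.1
position: [637.9, -99.6, 171.3]
ee_rot: [0.906, -0.423, 0.001, -0.002]
contact_force: [3.8, 7.7, -1.0]
gripper_width: 47.0
```

Call:
servo_tool:
  rows:
    - [0.55,-0.03,0.2,0,0,0,2]
    - [0.55,-0.03,0.2,0,0,0,2]

```text
clock: 16.3
position: [634.6, -101.7, 171.3]
ee_rot: [0.891, -0.455, 0.002, -0.002]
contact_force: [4.7, 7.6, -3.0]
gripper_width: 46.9
```

```bash
python3 -c "
from h import *
lat()"
```

```text
clk 16.3 pos [ 634.6 -101.7  171.3] Ftool [-3.4 -8.3  3. ] push 8.8 R 58.4 latch 0.843 yawerr deg -11.5
```

Call:
servo_tool:
  rows:
    - [0.55,-0.03,0.2,0,0,0,2]
    - [0.55,-0.03,0.2,0,0,0,2]

```text
clock: 16.5
position: [631.3, -103.5, 171.4]
ee_rot: [0.874, -0.486, 0.002, -0.002]
contact_force: [4.8, 6.9, -2.3]
gripper_width: 47.2
```

```bash
python3 -c "
from h import *
lat()"
```

```text
clk 16.5 pos [ 631.3 -103.5  171.4] Ftool [-3.3 -7.7  2.4] push 8.3 R 58.4 latch 0.91 yawerr deg -11.7
```

Call:
servo_tool:
  rows:
    - [0.55,-0.03,0.2,0,0,0,2]
    - [0.55,-0.03,0.2,0,0,0,2]

```text
clock: 16.7
position: [627.8, -105.3, 171.3]
ee_rot: [0.857, -0.516, 0.002, -0.003]
contact_force: [5.6, 5.5, -2.7]
gripper_width: 46.9
```

```bash
python3 -c "
from h import *
lat()"
```

```text
clk 16.7 pos [ 627.8 -105.3  171.3] Ftool [-2.2 -7.5  2.8] push 7.8 R 58.5 latch 0.978 yawerr deg -11.8
```

Call:
servo_tool:
  rows:
    - [0.55,-0.03,0.2,0,0,0,2]
    - [0.55,-0.03,0.2,0,0,0,2]

```text
clock: 16.9
position: [624.2, -106.7, 171.4]
ee_rot: [0.838, -0.545, 0.002, -0.003]
contact_force: [6.1, 5.7, -3.6]
gripper_width: 46.8
```

```bash
python3 -c "
from h import *
lat()"
```

```text
clk 16.9 pos [ 624.2 -106.7  171.4] Ftool [-2.8 -7.8  3.7] push 8.2 R 58.6 latch 1.046 yawerr deg -11.9
```

Call:
servo_tool:
  rows:
    - [0.55,-0.03,0.2,0,0,0,2]
    - [0.55,-0.03,0.2,0,0,0,2]

```text
clock: 17.1
position: [620.5, -107.9, 171.3]
ee_rot: [0.819, -0.574, 0.002, -0.003]
contact_force: [6.1, 4.9, -3.4]
gripper_width: 47.0
```

```bash
python3 -c "
from h import *
lat()"
```

```text
clk 17.1 pos [ 620.5 -107.9  171.3] Ftool [-2.5 -7.4  3.5] push 7.7 R 58.7 latch 1.114 yawerr deg -12.0
```

Call:
servo_tool:
  rows:
    - [0.55,-0.03,0.2,0,0,0,2]
    - [0.55,-0.03,0.2,0,0,0,2]

```text
clock: 17.3
position: [616.7, -108.9, 171.4]
ee_rot: [0.798, -0.603, 0.003, -0.003]
contact_force: [7.7, 3.8, -4.2]
gripper_width: 46.8
```

```bash
python3 -c "
from h import *
lat()"
```

```text
clk 17.3 pos [ 616.7 -108.9  171.4] Ftool [-1.5 -8.5  4.3] push 8.6 R 58.7 latch 1.182 yawerr deg -12.1
```

Call:
servo_tool:
  rows:
    - [0.55,-0.03,0.2,0,0,0,2]
    - [0.55,-0.03,0.2,0,0,0,2]

```text
clock: 17.5
position: [612.9, -109.6, 171.3]
ee_rot: [0.776, -0.63, 0.003, -0.003]
contact_force: [8.3, 2.2, -4.4]
gripper_width: 47.0
```

```bash
python3 -c "
from h import *
lat()"
```

```text
clk 17.5 pos [ 612.9 -109.6  171.3] Ftool [-0.4 -8.6  4.5] push 8.5 R 58.8 latch 1.25 yawerr deg -12.2
```

Call:
servo_tool:
  rows:
    - [0.55,-0.03,0.2,0,0,0,2]
    - [0.55,-0.03,0.2,0,0,0,2]

```text
clock: 17.7
position: [609.0, -110.1, 171.4]
ee_rot: [0.754, -0.657, 0.003, -0.003]
contact_force: [8.3, 1.2, -5.5]
gripper_width: 47.0
```

```bash
python3 -c "
from h import *
lat()"
```

```text
clk 17.7 pos [ 609.  -110.1  171.4] Ftool [-0.  -8.3  5.6] push 8.1 R 58.9 latch 1.319 yawerr deg -12.3
```

Call:
servo_tool:
  rows:
    - [0.55,-0.03,0.2,0,0,0,2]

```text
clock: 17.8
position: [607.0, -110.2, 171.4]
ee_rot: [0.742, -0.67, 0.003, -0.003]
contact_force: [8.9, 0.7, -5.0]
gripper_width: 46.8
```

```bash
python3 -c "
from h import *
lat()"
```

```text
clk 17.8 pos [ 607.  -110.2  171.4] Ftool [ 0.3 -8.9  5. ] push 8.7 R 59.0 latch 1.353 yawerr deg -12.3
```

Call:
servo_tool:
  rows:
    - [0.55,-0.03,0.2,0,0,0,2]
    - [0.55,-0.03,0.2,0,0,0,2]

```text
clock: 18.0
position: [603.0, -110.3, 171.4]
ee_rot: [0.718, -0.696, 0.003, -0.003]
contact_force: [10.0, -0.3, -6.3]
gripper_width: 46.5
```

```bash
python3 -c "
from h import *
lat()"
```

```text
clk 18.0 pos [ 603.  -110.3  171.4] Ftool [  0.6 -10.    6.4] push 9.7 R 59.1 latch 1.422 yawerr deg -12.4
```

Call:
servo_tool:
  rows:
    - [0.55,-0.03,0.2,0,0,0,2]

```text
clock: 18.1
position: [601.1, -110.3, 171.4]
ee_rot: [-0.706, 0.708, -0.003, 0.003]
contact_force: [8.5, -1.5, -5.5]
gripper_width: 47.4
```

```bash
python3 -c "
from h import *
lat()"
```

```text
clk 18.1 pos [ 601.1 -110.3  171.4] Ftool [ 1.5 -8.4  5.5] push 7.9 R 59.2 latch 1.457 yawerr deg 347.6
```

Call:
servo_tool:
  rows:
    - [0.55,-0.03,0.2,0,0,0,2]
    - [0.55,-0.03,0.2,0,0,0,2]

```text
clock: 18.3
position: [597.1, -110.0, 171.4]
ee_rot: [-0.681, 0.732, -0.003, 0.003]
contact_force: [9.1, -2.4, -5.6]
gripper_width: 47.0
```

Run:
```python
from h import *
lat();print(read_state()['joints'])
snap('side','side4.png'); d=snap('top','top4.png')
a=cv2.imread('pics/top4.png')[150:250,190:290];b=cv2.imread('pics/side4.png')[140:240,200:300]
c=np.hstack([cv2.resize(x,(400,400),interpolation=cv2.INTER_CUBIC) for x in(a,b)]);cv2.imwrite('pics/c4.png',c)
```

```text
clk 18.3 pos [ 597.1 -110.   171.4] Ftool [ 1.7 -9.2  5.6] push 8.7 R 59.3 latch 1.527 yawerr deg 347.6
[ 0.08498869  0.40768631 -0.14475032  0.00186311 -1.01005172 -0.15842121]
```

View pics/c4.png

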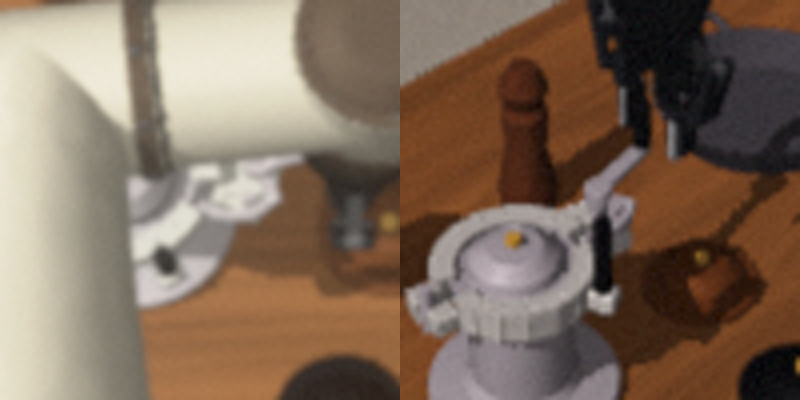

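Call:
servo_tool:
  rows:
    - [0.55,-0.03,0.2,0,0,0,2]

```text
clock: 18.5
position: [595.1, -109.7, 171.4]
ee_rot: [-0.668, 0.744, -0.003, 0.003]
contact_force: [9.5, -2.7, -6.2]
gripper_width: 46.8
```

Call:
servo_tool:
  rows:
    - [0.55,-0.03,0.2,0,0,0,2]

```text
clock: 18.6
position: [593.1, -109.4, 171.4]
ee_rot: [-0.655, 0.756, -0.003, 0.003]
contact_force: [9.3, -3.3, -5.9]
gripper_width: 47.1
```

```bash
python3 -c "
from h import *
lat()"
```

```text
clk 18.6 pos [ 593.1 -109.4  171.4] Ftool [ 1.9 -9.6  6. ] push 9.1 R 59.4 latch 1.596 yawerr deg 347.6
```

Call:
servo_tool:
  rows:
    - [0.55,-0.03,0.2,0,0,0,2]

```text
clock: 18.7
position: [591.1, -109.0, 171.4]
ee_rot: [-0.642, 0.767, -0.003, 0.003]
contact_force: [9.5, -4.4, -6.0]
gripper_width: 47.3
```

Call:
servo_tool:
  rows:
    - [0.55,-0.03,0.2,0,0,0,2]

```text
clock: 18.8
position: [589.1, -108.5, 171.4]
ee_rot: [-0.628, 0.778, -0.003, 0.002]
contact_force: [9.4, -5.8, -6.2]
gripper_width: 46.9
```

```bash
python3 -c "
from h import *
lat()"
```

```text
clk 18.8 pos [ 589.1 -108.5  171.4] Ftool [  3.6 -10.4   6.3] push 9.4 R 59.5 latch 1.667 yawerr deg 347.6
```

Call:
servo_tool:
  rows:
    - [0.55,-0.03,0.2,0,0,0,2]

```text
clock: 18.9
position: [587.7, -108.0, 171.4]
ee_rot: [-0.614, 0.789, -0.004, 0.003]
contact_force: [13.2, -6.7, -9.0]
gripper_width: 47.0
```

Call:
servo_tool:
  rows:
    - [0.55,-0.03,0.2,0,0,0,2]

```text
clock: 19.0
position: [586.8, -107.4, 171.4]
ee_rot: [-0.601, 0.8, -0.004, 0.004]
contact_force: [14.7, -8.3, -11.0]
gripper_width: 47.0
```

```bash
python3 -c "
from h import *
lat()"
```

```text
clk 19.0 pos [ 586.8 -107.4  171.4] Ftool [  3.9 -16.3  11.2] push 15.0 R 59.5 latch 1.71 yawerr deg 346.1
```

Call:
servo_tool:
  rows:
    - [0.55,-0.01,0.05,0,0,0,0.5]

```text
clock: 19.1
position: [586.5, -107.2, 171.4]
ee_rot: [-0.597, 0.802, -0.004, 0.004]
contact_force: [14.2, -8.5, -10.5]
gripper_width: 47.1
```

```bash
python3 -c "
from h import *
lat()"
```

```text
clk 19.1 pos [ 586.5 -107.2  171.4] Ftool [  4.1 -15.9  10.6] push 14.5 R 59.5 latch 1.715 yawerr deg 345.9
```

Call:
servo_tool:
  rows:
    - [0.55,-0.01,0.1,0,0,0,1]

```text
clock: 19.2
position: [586.2, -106.9, 171.4]
ee_rot: [-0.59, 0.807, -0.005, 0.004]
contact_force: [16.1, -7.6, -11.7]
gripper_width: 46.9
```

```bash
python3 -c "
from h import *
lat()"
```

```text
clk 19.2 pos [ 586.2 -106.9  171.4] Ftool [  2.4 -17.4  11.9] push 16.4 R 59.5 latch 1.723 yawerr deg 345.4
```

Call:
servo_tool:
  rows:
    - [0.55,0,-0.3,0,0,0,0]
    - [0.55,0,-0.4,0,0,0,0]
    - [0.55,0,-0.6,0,0,0,0]
    - [0.55,0,-0.6,0,0,0,0]
    - [0.55,0,0,-0.5,0,0,0]
    - [0.55,0,0,-1.5,0,0,0]
    - [0.55,0,0,-3,0,0,0]
    - [0.55,0,0,-4,0,0,0]
    - [0.55,0,0,-4,0,0,0]
    - [0.55,0,-4,-2,0,0,0]
    - [0.55,0,-4.5,0,0,0,0]
    - [0.55,0,-4.5,0,0,0,0]

```text
clock: 20.4
position: [723.5, -150.7, 324.3]
ee_rot: [-0.591, 0.807, -0.001, 0.002]
contact_force: [0.2, -0.5, -0.2]
gripper_width: 46.5
```

Call:
servo_tool:
  rows:
    - [0.55,0,-4.5,0,0,0,0]
    - [0.55,0,-4.5,0,0,0,0]
    - [0.55,0,-4.5,0,0,0,0]
    - [0.55,0,-4.5,0,0,0,0]
    - [0.55,0,0,0,0,0,0]

```text
clock: 20.9
position: [869.2, -195.6, 307.1]
ee_rot: [-0.59, 0.807, 0.001, -0.001]
contact_force: [1.5, 0.2, -4.6]
gripper_width: 46.9
```

Run:
```python
from h import *
to([0,0,0])
snap('side','side5.png'); d=snap('top','top5.png')
a=cv2.imread('pics/top5.png')[145:245,190:290];b=cv2.imread('pics/side5.png')[150:250,190:290]
c=np.hstack([cv2.resize(x,(400,400),interpolation=cv2.INTER_CUBIC) for x in(a,b)]);cv2.imwrite('pics/c5.png',c)
```

```text
clock 20.9 pos [ 869.2 -195.6  307.1] yawy 162.4 F [ 1.5  0.2 -4.6] w 46.924165552757344 delta tool cm [ 7.65 88.63 31.07]
```

View pics/c5.png

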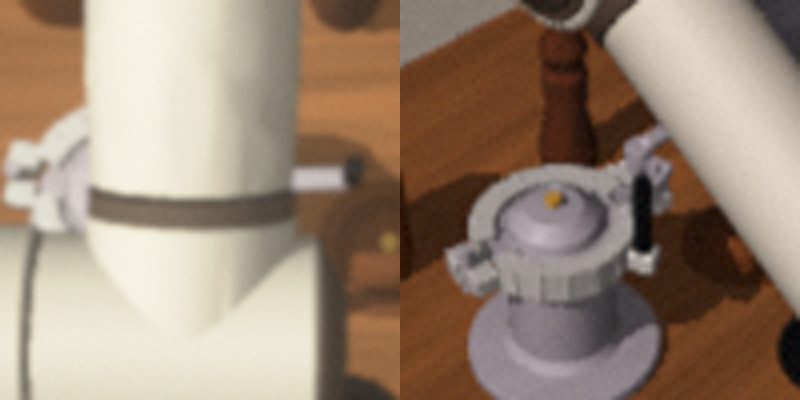

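Call:
servo_tool:
  rows:
    - [0.55,3.6,2,0,0,0,0]
    - [0.55,3.6,2,0,0,0,0]
    - [0.55,3.6,2,0,0,0,0]
    - [0.55,3.6,2,0,0,0,0]
    - [0.55,3.6,2,0,0,0,0]
    - [0.55,3.6,2,0,0,0,0]
    - [0.55,3.6,2,0,0,0,0]
    - [0.55,3.6,2,0,0,0,0]
    - [0.55,3.6,2,0,0,0,0]
    - [0.55,3.6,2,0,0,0,0]
    - [0.55,0,0,0,0,0,0]
    - [0.55,0,0,0,0,0,0]

```text
clock: 22.2
position: [563.5, -476.9, 322.9]
ee_rot: [-0.59, 0.807, -0.005, 0.003]
contact_force: [0.9, 0.1, -0.3]
gripper_width: 47.3
```

Run:
```python
from h import *
to([0,0,0])
snap('side','side6.png'); d=snap('top','top6.png')
a=cv2.imread('pics/top6.png')[145:245,190:290];b=cv2.imread('pics/side6.png')[150:250,190:290]
c=np.hstack([cv2.resize(x,(400,400),interpolation=cv2.INTER_CUBIC) for x in(a,b)]);cv2.imwrite('pics/c6.png',c)
```

```text
clock 22.2 pos [ 563.5 -476.9  322.9] yawy 162.3 F [ 0.9  0.1 -0.3] w 47.32407861285318 delta tool cm [-28.35  68.52  31.52]
```

View pics/c6.png

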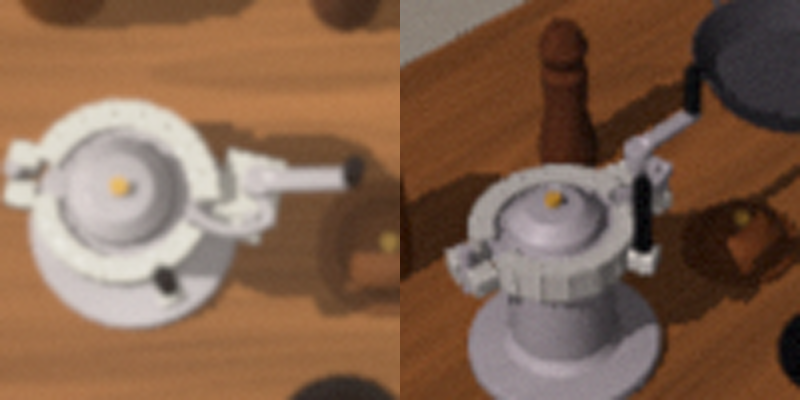

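Run:
```python
from h import *
t=dict(np.load('pics/top6.png.npz'));p=onz(t,277.5,187,190);print(p)
P=np.array([604.9,-52]);d=p[:2]-P;print(np.hypot(*d),np.radians(20)-.249-np.arctan2(d[1],d[0]))
j=onz(t,190+165/4,145+275/4,190);print(j)
im0=cv2.imread('pics/top0.png').astype(int);im=cv2.imread('pics/top6.png').astype(int)
df=(abs(im-im0).max(2)>60).astype(np.uint8);n,_,s,c=cv2.connectedComponentsWithStats(df)
print([(s[i].tolist()) for i in range(1,n) if s[i,4]>20])
print(job_done(), read_state()['contact_force'])
```

```text
[ 600.148397   -110.07947935  190.        ]
58.273524456912725 1.7524924578051972
[536.19413337   5.46709637 190.        ]
[[193, 75, 283, 309, 26539], [476, 101, 8, 11, 38], [447, 109, 65, 76, 2277], [443, 157, 69, 58, 1795], [253, 162, 8, 22, 110], [264, 187, 12, 6, 57], [177, 188, 23, 53, 439], [192, 190, 7, 7, 34], [258, 193, 10, 16, 65], [239, 199, 16, 7, 42], [232, 202, 8, 9, 26], [230, 213, 5, 6, 25], [217, 217, 14, 9, 97], [201, 237, 8, 14, 79], [449, 281, 27, 10, 92], [240, 289, 19, 10, 58], [477, 289, 10, 5, 22], [443, 291, 20, 6, 42], [433, 291, 79, 93, 3433], [471, 302, 10, 7, 28], [429, 304, 14, 6, 36], [405, 309, 44, 10, 141], [452, 310, 10, 4, 23], [442, 327, 35, 10, 113], [205, 328, 3, 9, 21], [227, 371, 10, 5, 21]]
the job is handed in; nothing more can be done
the job is handed in; nothing more can be done
```

I closed the ring half and latched it, and the job is handed in at about 22 s of the 67 s allowed.

- **Ring:** I swung the jaw peg shut until the push rose from about 3 N to 9 N. That is inside the 6 to 12 N needed to seat it.
- **Latch:** I turned the lever clockwise. It ran at about 8 to 9 N while free, got tight near 1.7 rad, and I stopped at about 16.4 N. That is roughly 7.7 N above free, within the 6 to 9 N that is right.
- **After letting go:** The last pictures show the ring closed, the lid in line and the hook around the pin. The latch measured about 1.75 rad from the camera against 1.72 rad when I stopped pushing, so it held within measuring error.
- **Robot clear:** The arm is clear of the filter, and the wrist force is near zero.
- **Not confirmed:**
  - **Lever angles:** they are only good to about 0.08 rad, because they rest on my fit of the filter's pose. The tightening came on quite suddenly, but the estimate is well short of the 1.95 rad end stop.
  - **Other objects:** I saw no sign that any of them moved. The before-and-after picture comparison was swamped by the arm's own changes, so it could not prove it.

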